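Fetch the heat sink from behind its neighbours in the kit tray

ROBOT

A 6-joint arm with a two-finger parallel gripper is mounted at the origin on the work surface. World frame = base frame: x ahead of the robot, y to its left, z up, the work surface at z = 0. Lengths are in mm, angles in rad, forces in N, time in s.
With the tool pointing down it reaches from about 250 to 775 mm from the base axis. Payload 4 kg.
Tool frame: the origin (TCP) lies at the very end of the fingers, on their centre line; the grasp point (between the pads) lies 19 mm behind it (ctrl.hold_point_z is the z of the grasp point in the tool frame, in mm); z points along the fingers, y is the line along which they close (so a half turn about z gives the same grasp; the last joint's range is limited). The gripper opens to 85 mm and grips with 20 to 120 N. Pads are 22 mm wide; open, the fingers measure 114 mm over their backs; the gripper's body (76 mm by 85 mm) begins 54 mm behind the grasp point. The pads swing forward as they close: fully open they stand 13 mm farther back than shut.
Start: joints at [-1.209, 0.087, 1.371, -0, 1.684, -0.103], TCP at [246.534, -491.669, 231.341] pointing down, gripper open.
Joint ranges: [-3.1, 3.1], [-0.76, 2.03], [0.27, 2.55], [-1.08, 4.22], [0.17, 2.65], [-2.57, 2.57]. Speed limits (rad/s): [2.79, 2.79, 3.14, 3.14, 3.14, 3.14].

INTERFACE

Orientations are given as [roll, pitch, yaw] about the fixed x, y, z axes, in that order (R = Rz(yaw) Ry(pitch) Rx(roll)).
In Python, from cell import ctrl gives the robot as it stands. Calls block until the motion is done:
- ctrl.reach(position, orientation): joint-space move of the TCP to a pose.
- ctrl.move_linear(position, rate=150, attitude=None): straight line of the TCP; attitude=None keeps the orientation; rate is the mean speed in mm/s.
- ctrl.set_joints(angles): joint-space move.
- ctrl.open_gripper() and ctrl.close(): open the fingers fully, or close them until they stop; the grip force is fixed at half the most.
- ctrl.hold(seconds).
- ctrl.inverse_kinematics(position, orientation): joint angles nearest the present ones, or None.
- ctrl.get_obs(): the state.
- ctrl.capture(name): name is "side" or "top" or "wrist"; returns a dict with "color" (384x512x3 uint8, red, green, blue), "depth" (384x512 float32, mm along the optical axis (not along the pixel's ray), 0 where there is no reading), "fx", "fy", "cx", "cy" (pixels), "T" (4x4, takes a point from camera to world coordinates); the wrist camera has in their place "mount" (4x4, takes a point from camera to tool coordinates, whose origin is the TCP and whose axes are the flange's). Camera axes: x right, y down, z forward; pixel columns grow to the right and rows downward; lengths in mm; the calibration is good to about 2 mm. The wrist camera is an equidistant fisheye: a pixel r from the principal point sees the ray r / f radians off the axis. A picture is of the moment at which its call begins: read the wrist's pose just before it.
A pose or a line that the arm cannot do raises ctrl.Unreachable and nothing moves.
- ctrl.close_job(): hands the job in; it is judged then, once.
The state is a dict: "time": time; "qpos": joint angles; "dq": joint speeds; "joint_efforts": joint torques, N m; "tcp_pos": TCP position; "ee_rot": TCP orientation; "ft_force": force on the tool from outside, world axes, zero at the start; "ft_torque": the same for the moment, N m; "grip_width": opening from 0.0 (shut) to 1.0 (fully open); "finger_force": force on a finger pad.
Only numpy, scipy, OpenCV 4.12 (cv2) and the standard library are available. Lean on these libraries where they do the work, as an engineer would, in place of code of your own. Each camera call takes 0.05 s, during which the arm holds its last target. There are 200 camera calls.

TASK

The charger housing needs its heat sink, but in the kit tray the sink is hemmed in by the fan, and the fan by the taller power supply: stand both of these aside on the rubber mat, then put the heat sink squarely into the low frame in the housing, fins up and flat on the floor. Then stand the fan and the power supply back in the tray just where and as they stood at the start. Set things down, never drop them or let them tip over, and leave the screwdriver, the scanner and the screw tub alone.

Things in the scene. Friction and masses are not known exactly. Their poses are not given: they have to be found in the camera images.
- power_supply: power supply in a bare aluminium case with dark vent holes, standing on end: 38 thick (own x), 98 wide (own y), 129 high, 0.35 to 0.6 kg; black terminal strip with brass screws flush in its top. Broad faces flat and rigid up to the top. Origin: centre of its underside, z up. Tallest of a row of three in the kit tray, at one end of the row: nearer to or farther from the robot
- fan: square black fan with wire guards, standing on edge: 25 thick (own x), 92 wide (own y), 92 high, 0.1 to 0.2 kg, faces rigid. Origin: centre of its underside, z up. Middle of the row, about 10 mm of gap to either neighbour, too little for a finger: each thing can be pinched across its thickness only where it rises above its neighbours or once they are cleared
- heat_sink: bare aluminium heat sink: 40 thick (own x), 100 long (own y), 56 high, 0.2 to 0.4 kg; base 8 thick, five rigid upright fins along its length, the outer ones flush with the sides. Origin: centre of its underside, z up. Lowest of the row, at the other end than the power supply. The row runs along the tray's x, centres about 42 apart, all within 0.05 rad of the tray's direction
- tray: shallow grey plastic kit tray fixed to the bench, 150 (own x) by 190 (own y), floor 4 thick, rim 12 high and 4 thick; holds the row of three. Origin: centre of its underside, on the bench
- mat: black rubber mat fixed to the bench, 190 (own x) by 160 (own y), 4 thick, empty at the start: the place to stand things aside. Origin: centre of its underside, on the bench
- housing: grey open charger shell fixed to the bench, 240 (own x) by 190 (own y), walls 55 high, floor 4 thick; green circuit board (to 30 high) at its +x side, white terminal block (26) at -x, corner bosses 44 high. In its middle the heat sink's frame: ribs 8 above the floor, 3 thick, inside 56 (x) by 116 (y), around a bare metal face. Origin: under the frame's centre, on the bench
- screwdriver: yellow electric screwdriver lying on the bench beside the work, about 275 long and 41 high, bystander. Origin: on the bench under its body
- scanner: black and grey hand scanner lying on the bench beside the work, about 155 long and 34 high, bystander. Origin: on the bench under its body
- screw_tub: small black open tub with screws, 75 by 75 by 30 high, on the bench beyond the work, bystander. Origin: centre of its underside

How it is judged (in metres and radians):
On the way, in this order (a step that is already met when the one before it is completed fails the run):
1. the power supply and the fan both stand upright and released on the mat (x of power_supply in the frame of mat between -0.095 and 0.095 m and y of power_supply in the frame of mat between -0.08 and 0.08 m and z of each of power_supply, fan in the frame of mat below 0.009 m and angle between each of power_supply, fan's own z axis and vertical below 0.08 rad and x of fan in the frame of mat between -0.095 and 0.095 m and y of fan in the frame of mat between -0.08 and 0.08 m and contact force between the fingers and power_supply below 0.3 N and linear speed of each of power_supply, fan below 0.03 m/s and contact force between the fingers and fan below 0.3 N), for 0.2 s.
2. the heat sink stands released inside the frame in the housing, the other two still on the mat (horizontal distance between heat_sink and housing below 0.012 m and z of heat_sink in the frame of housing below 0.008 m and angle between the y axis of heat_sink and the y axis of housing, either way round below 0.2 rad and angle between each of heat_sink, power_supply, fan's own z axis and vertical below 0.08 rad and contact force between the fingers and heat_sink below 0.3 N and linear speed of heat_sink below 0.03 m/s and x of power_supply in the frame of mat between -0.095 and 0.095 m and y of power_supply in the frame of mat between -0.08 and 0.08 m and z of each of power_supply, fan in the frame of mat below 0.009 m and x of fan in the frame of mat between -0.095 and 0.095 m and y of fan in the frame of mat between -0.08 and 0.08 m), for 0.2 s.
At the end, for the whole second after the job is handed in: Heat sink flat inside the housing's frame (centre within 12 mm, 0.2 rad, tilt under 0.08); fan and power supply upright in the tray, within 12 mm of where each stood at the start and 0.17 rad of the tray's direction; all released and at rest (horizontal distance between heat_sink and housing below 0.012 m and z of heat_sink in the frame of housing below 0.008 m and angle between the y axis of heat_sink and the y axis of housing, either way round below 0.2 rad and angle between each of heat_sink, fan, power_supply's own z axis and vertical below 0.08 rad and distance of each of fan, power_supply from where it was at the start of the episode below 0.012 m and angle between the y axis of each of fan, power_supply and the y axis of tray, either way round below 0.17 rad and contact force between the fingers and power_supply below 0.3 N and linear speed of each of power_supply, fan, heat_sink below 0.03 m/s and contact force between the fingers and fan below 0.3 N and contact force between the fingers and heat_sink below 0.3 N); the robot touches nothing.
It fails at once if a tool or the screw tub is moved by more than 15 mm (distance of any of screwdriver, scanner, screw_tub from where it was at the start of the episode above 0.015 m).
It fails at once if a part of the kit tips over (more than 0.6 rad) (angle between any of power_supply, fan, heat_sink's own z axis and vertical above 0.6 rad).
It fails at once if a part of the kit is dropped (falls faster than 0.6 m/s, out of the fingers) ((linear speed of power_supply above 0.6 m/s and contact force between the fingers and power_supply below 0.1 N) or (linear speed of fan above 0.6 m/s and contact force between the fingers and fan below 0.1 N) or (linear speed of heat_sink above 0.6 m/s and contact force between the fingers and heat_sink below 0.1 N)).
It also fails if it takes over 115 s, if anything falls off the work surface, if the arm or the gripper's body presses on something with over 40 N, if the wrist force passes 120 N, or if a joint passes its speed limit or range.

## Working session

There is one attempt and no reset: what is moved stays moved. The work goes in short steps, each a Python script; the robot and the scene stay as the last script left them, time stands still between calls to the robot, and variables do not carry over. Pictures are saved under pics/ and viewed, at most 14 in all, crops included, and the job is handed in when it is done.

```bash
ls; mkdir -p pics
python3 - <<'E'
from cell import ctrl
import numpy as np, cv2
for n in ("top","side"):
    c=ctrl.capture(n); np.savez(f"pics/{n}0.npz",**c)
    cv2.imwrite(f"pics/{n}0.png",cv2.resize(c["color"][:,:,::-1],(800,600)))
    print(n,c["fx"],c["cx"],c["cy"],np.round(c["T"],3).tolist(),(c["depth"]>0).mean())
print(ctrl.get_obs())
E
```

```text
pics
top 356.5365197291154 253.84898937812378 186.86023757911912 [[0.024, -0.998, 0.05, 549.879], [-0.999, -0.026, -0.031, 14.126], [0.032, -0.049, -0.998, 1042.497], [0.0, 0.0, 0.0, 1.0]] 0.9961090087890625
side 359.78743642381846 257.54820714317333 191.71727142344528 [[0.976, -0.161, 0.146, 467.161], [-0.217, -0.71, 0.67, -621.674], [-0.004, -0.685, -0.728, 726.867], [0.0, 0.0, 0.0, 1.0]] 0.9959564208984375
{'time': 0.1, 'qpos': array([-1.20911302e+00,  8.78964038e-02,  1.37209070e+00, -1.32564779e-05,
        1.68358199e+00, -1.03077574e-01]), 'dq': array([-0.00093496, -0.0011835 , -0.00329362,  0.00173146,  0.00119346,
       -0.0008806 ]), 'joint_efforts': array([ 1.72983502e-03, -3.53013217e+01, -3.14219356e+01, -1.71085476e-04,
        7.92401988e-03, -1.24379150e-05]), 'tcp_pos': array([ 246.36330822, -491.25032221,  230.25409466]), 'ee_rot': array([-3.13962535e+00, -1.90260573e-04,  4.64759211e-01]), 'ft_force': array([-0.31560936,  0.23111539, -0.57344349]), 'ft_torque': array([-0.0163062 , -0.00257657, -0.06284254]), 'finger_force': 0.0, 'grip_width': 1.001750148577555}
```

View pics/top0.png

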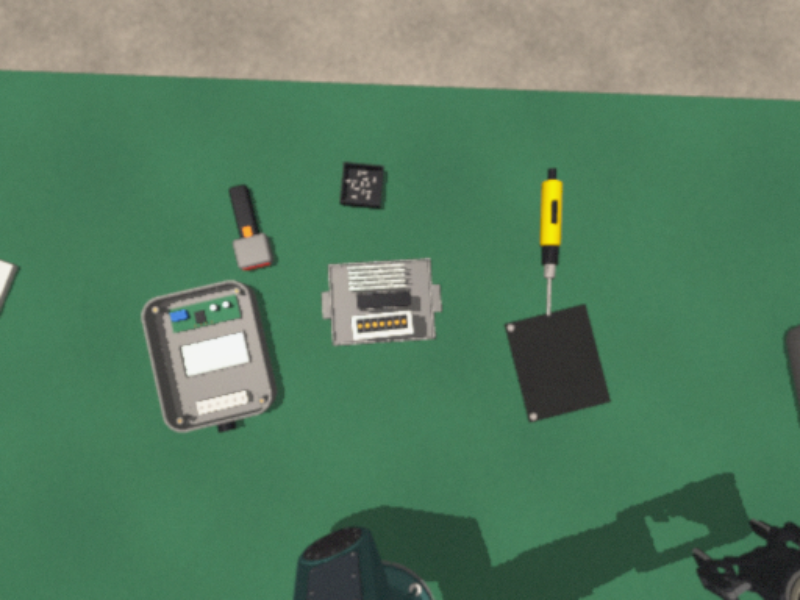

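View pics/side0.png

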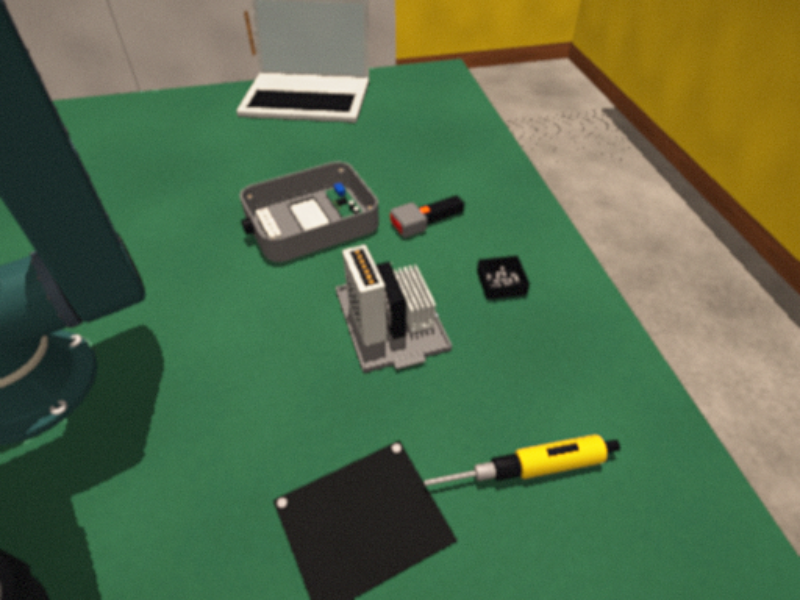

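Top view: PS at (382,325) nearest the robot, fan (384,300), sink (378,276), housing frame's white face at (215,354), mat at (557,362), with the screwdriver tip touching close to the mat's far edge. Side view agrees.

```bash
cat > h.py <<'E'
import numpy as np, cv2
def cloud(c):
    v,u=np.mgrid[:384,:512]; d=c["depth"].astype(float)
    P=np.stack([(u-c["cx"])/c["fx"]*d,(v-c["cy"])/c["fy"]*d,d],-1)
    T=c["T"]; return P@T[:3,:3].T+T[:3,3]
def rect(p):
    """centre, long side, short side, direction of the long side within (-pi/2,pi/2]"""
    (x,y),(w,h),a=cv2.minAreaRect(p.astype(np.float32)); a=np.radians(a)
    if w<h: w,h,a=h,w,a+np.pi/2
    a=(a+np.pi/2)%np.pi-np.pi/2
    return np.round([x,y,w,h,a],3)
def cast(c,uv,z):
    T=c["T"]; r=np.c_[(uv[:,0]-c["cx"])/c["fx"],(uv[:,1]-c["cy"])/c["fy"],np.ones(len(uv))]@T[:3,:3].T
    return (T[:3,3]+r*((z-T[2,3])/r[:,2])[:,None])[:,:2]
E
python3 - <<'E'
from h import *
for n in ("top","side"):
    c=dict(np.load(f"pics/{n}0.npz")); P=cloud(c); X,Y,Z=P[...,0],P[...,1],P[...,2]
    col=c["color"].astype(int); hsv=cv2.cvtColor(c["color"],cv2.COLOR_RGB2HSV)
    print(n)
    T=(abs(Y-30)<130)&(abs(X-500)<130)
    g=(hsv[...,0]>60)&(hsv[...,0]<90)&(hsv[...,1]>100)&(X>300)&(X<800)&(abs(Y)<350)
    print("bench z",np.percentile(Z[g],[5,50,95]))
    reg=(X>380)&(X<620)&(Y>-70)&(Y<140)
    for k,(a,b) in dict(ps=(115,150),fan=(82,108),sink=(48,72)).items():
        m=reg&(Z>a)&(Z<b); print(k,m.sum(),np.median(Z[m]),rect(P[m][:,:2]))
    m=reg&(Z>2.5)&(Z<20)&~g; print("tray",m.sum(),rect(P[m][:,:2]))
    m=(col.max(-1)<60)&(Z<15)&(Y<-80)&(Y>-350)&(X>300)&(X<620)
    m=cv2.morphologyEx(m.astype(np.uint8),cv2.MORPH_OPEN,np.ones((5,5)))
    k,L,S,_=cv2.connectedComponentsWithStats(m); i=1+S[1:,4].argmax(); m=L==i
    uv=np.argwhere(m)[:,::-1]; print("mat",m.sum(),np.median(Z[m]),rect(P[m][:,:2]),rect(cast(c,uv.astype(float),4)))
    hr=(Y>120)&(Y<400)&(X>280)&(X<620)
    m=hr&(Z>40)&(Z<65); m=m&(X<560); print("housing wall",m.sum(),rect(P[m][:,:2]))
    m=hr&(hsv[...,2]>185)&(hsv[...,1]<40)&(Z<40)
    k,L,S,_=cv2.connectedComponentsWithStats(m.astype(np.uint8))
    for i in range(1,k):
        if S[i,4]>60: q=L==i; uv=np.argwhere(q)[:,::-1].astype(float); print("white",S[i].tolist(),np.median(Z[q]),rect(P[q][:,:2]),rect(cast(c,uv,5)))
    for nm,m in dict(yellow=(hsv[...,0]>20)&(hsv[...,0]<35)&(hsv[...,1]>180)&(X<900)&(X>200)&(Z<60)).items():
        if m.sum(): print(nm,rect(P[m][:,:2]))
    crop=(slice(160,290),slice(80,290)) if n=="top" else (slice(95,250),slice(140,300))
    cv2.imwrite(f"pics/{n}_crop.png",cv2.resize(c["color"][crop][:,:,::-1],None,fx=3.7,fy=3.7,interpolation=cv2.INTER_CUBIC))
E
```

```text
top
bench z [-3.30355912 -0.09230581  3.74524662]
ps 571 133.156035224447 [543.151  10.299  97.42   37.87   -1.445]
fan 352 95.77715379287656 [585.618   8.221  91.217  28.082  -1.486]
sink 85 60.05397049698604 [594.094  20.137  96.533  47.416  -1.533]
tray 1127 [561.381  26.868 192.161 118.991  -1.548]
mat 2190 3.394307215316644 [ 4.76491e+02 -2.90567e+02  1.96587e+02  1.18958e+02  1.00000e-03] [ 4.76418e+02 -2.90693e+02  1.95847e+02  1.18295e+02  8.00000e-03]
housing wall 505 [431.095 286.613 230.791 156.353  -0.954]
white [116, 213, 43, 28, 803] 4.696641484550355 [480.788 313.213 117.375  57.512  -1.317] [480.562 313.917 114.718  57.676  -1.317]
white [125, 250, 34, 16, 285] 25.833875892421247 [393.445 295.661  97.608  25.815  -1.314] [392.203 297.948  93.252  24.278  -1.314]
yellow [ 7.54519e+02 -3.03638e+02  1.21427e+02  4.57390e+01 -4.40000e-02]
side
bench z [-2.27661522 -0.16787583  2.01324207]
ps 563 132.66189734530394 [540.642   6.248 101.172  38.431  -1.443]
fan 489 95.3206775283636 [557.744   4.502  97.114  78.358  -1.511]
sink 354 59.108865108902535 [573.515   9.623 106.31  105.172  -1.444]
tray 752 [561.778  17.056 176.586 116.179  -1.525]
mat 4286 3.814894766224711 [ 4.73457e+02 -2.93404e+02  2.02535e+02  1.16960e+02  2.50000e-02] [ 4.72426e+02 -3.07998e+02  1.90519e+02  1.24849e+02  2.29000e-01]
housing wall 564 [4.51230e+02 2.97261e+02 2.12231e+02 2.05132e+02 1.10000e-02]
white [186, 128, 24, 19, 279] 4.807181538178838 [474.426 322.565  91.66   57.254  -1.32 ] [475.315 324.193  86.1    53.724  -1.309]
white [164, 133, 16, 18, 129] 25.86623085343558 [397.525 290.38   88.318  28.829  -1.313] [391.843 316.527  89.494  25.993  -1.313]
yellow [ 7.60711e+02 -3.05996e+02  1.36688e+02  3.60400e+01 -2.90000e-02]
```

Run:
```python
from h import *
for n in ("top","side"):
    c=dict(np.load(f"pics/{n}0.npz")); P=cloud(c); X,Y,Z=P[...,0],P[...,1],P[...,2]
    col=c["color"].astype(int); hsv=cv2.cvtColor(c["color"],cv2.COLOR_RGB2HSV)
    print(n)
    g=(hsv[...,0]>55)&(hsv[...,0]<95)&(hsv[...,1]>90)
    reg=(X>430)&(X<670)&(Y>-110)&(Y<130)
    ps=rect(P[reg&(Z>115)&(Z<150)][:,:2]); t=ps[4]; e=np.array([np.sin(-t),np.cos(t)])
    ex=np.array([np.cos(t+np.pi/2),np.sin(t+np.pi/2)]); D=(P[...,:2]-ps[:2])@ex  # along tray x from the PS
    for k,(a,b,lo,hi) in dict(ps=(115,150,-30,25),fan=(82,108,25,60),sink=(46,75,58,115)).items():
        m=reg&(Z>a)&(Z<b)&(D>lo)&(D<hi); print(k,m.sum(),np.median(Z[m]),rect(P[m][:,:2]), np.round(np.percentile(D[m],[2,50,98]),1))
    m=(reg&~g&(Z>2)&(Z<16)&(col.max(-1)>50)).astype(np.uint8)
    m=cv2.morphologyEx(m,cv2.MORPH_OPEN,np.ones((2,2)))>0; print("tray",m.sum(),rect(P[m][:,:2]))
    m=((col.max(-1)<60)&(Z<15)&(Z>-8)&(Y<-150)&(Y>-480)&(X>330)&(X<640)).astype(np.uint8)
    m=cv2.morphologyEx(m,cv2.MORPH_OPEN,np.ones((5,5)))
    k,L,S,_=cv2.connectedComponentsWithStats(m); m=L==1+S[1:,4].argmax()
    print("mat",m.sum(),rect(cast(c,np.argwhere(m)[:,::-1].astype(float),4)))
    m=(~g&(Z>46)&(Z<64)&(Y>150)&(Y<470)&(X>330)&(X<640)&((X<585)|(Y>270))).astype(np.uint8)
    print("housing rim",m.sum(),rect(P[m>0][:,:2]))
```

```text
top
ps 571 133.156035224447 [543.151  10.299  97.42   37.87   -1.445] [-18.2  -0.1  18.1]
fan 352 95.77715379287656 [585.618   8.221  91.217  28.082  -1.486] [28.1 41.4 54.9]
sink 258 59.7152838979315 [627.031  21.886  99.787  40.033  -1.487] [ 64.3  84.9 104.7]
tray 1717 [582.494   8.851 223.828 153.236  -1.464]
mat 3207 [ 4.78154e+02 -3.21135e+02  1.84670e+02  1.55165e+02  2.62000e-01]
housing rim 652 [4.75538e+02 3.13904e+02 2.53855e+02 1.92784e+02 2.57000e-01]
side
ps 563 132.66189734530394 [540.642   6.248 101.172  38.431  -1.443] [-18.8  -1.9  17.7]
fan 314 95.39796515944835 [583.169   4.31   93.789  27.617  -1.507] [28.  40.6 54.1]
sink 371 57.49483105070226 [624.423  18.363 103.54   40.684  -1.475] [ 63.3  84.7 104.8]
tray 1325 [ 572.424 -267.545  717.847  175.059    1.521]
mat 7005 [ 4.77025e+02 -3.25940e+02  1.89188e+02  1.58790e+02  2.67000e-01]
housing rim 585 [4.71824e+02 3.10245e+02 2.58064e+02 1.96624e+02 2.42000e-01]
```

View pics/top_crop.png

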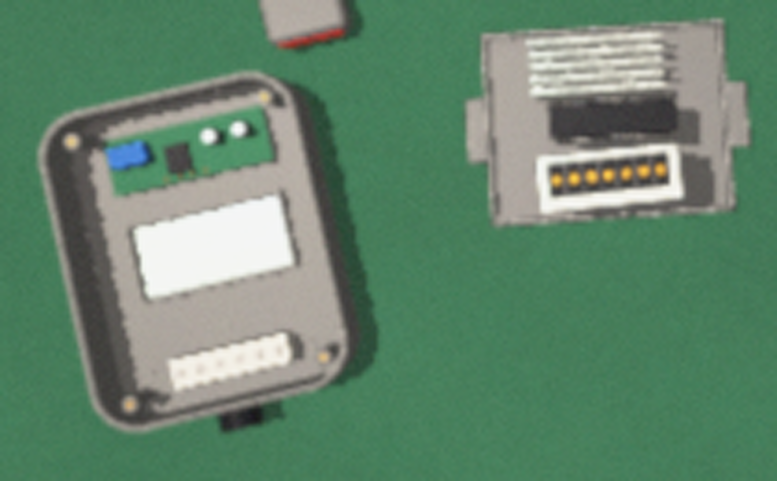

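Crop: the sink's frame face is the white quad around (215,245), with the board up and the terminal block down; the row in the tray is clear to the right (PS at (610,178)). The two views differ by only 2–4 mm, so I average them and start with the power supply.

```bash
cat >> h.py <<'E'
PS=(542,8.3,.127); FAN=(584.4,6.3,.078); SINK=(625.7,20,.09); HOUS=(478.5,311.7,.254); MAT=(477.5,-323.5,.264)
def onmat(dx,dy=0):
    c,s=np.cos(MAT[2]),np.sin(MAT[2]); return (MAT[0]+c*dx-s*dy,MAT[1]+s*dx+c*dy,MAT[2])
def ori(t): return [np.pi,0,t+np.pi/2]
def rep(ctrl,s):
    o=ctrl.get_obs(); print(s,"t%.1f"%o["time"],np.round(o["tcp_pos"],1),np.round(o["ee_rot"],3),"w%.1fmm"%(85*o["grip_width"]),"ff%.1f"%o["finger_force"],"F",np.round(o["ft_force"],1),flush=True)
def pick(ctrl,p,z,zup,zapp):
    ctrl.reach([p[0],p[1],zapp],ori(p[2])); rep(ctrl,"above")
    ctrl.move_linear([p[0],p[1],z],rate=70); rep(ctrl,"down")
    ctrl.close(); rep(ctrl,"closed")
    ctrl.move_linear([p[0],p[1],z+15],rate=40); rep(ctrl,"lift15")
    ctrl.move_linear([p[0],p[1],zup],rate=120); rep(ctrl,"up")
def place(ctrl,p,z,zup,zexit):
    """down in free air, then slowly until the floor takes weight"""
    ctrl.reach([p[0],p[1],zup],ori(p[2])); rep(ctrl,"over")
    ctrl.move_linear([p[0],p[1],z+10],rate=100); ctrl.hold(.15); rep(ctrl,"near")
    f0=ctrl.get_obs()["ft_force"][2]
    ctrl.move_linear([p[0],p[1],z+2],rate=30)
    for k in np.arange(1.5,-3.6,-.5):
        ctrl.move_linear([p[0],p[1],z+k],rate=15)
        if ctrl.get_obs()["ft_force"][2]-f0>2.5: break
    rep(ctrl,"set")
    ctrl.open_gripper(); ctrl.hold(.2); rep(ctrl,"open")
    ctrl.move_linear([p[0],p[1],zexit],rate=100)
E
python3 - <<'E'
from h import *
from cell import ctrl
pick(ctrl,PS,100,235,165)
c=ctrl.capture("side"); cv2.imwrite("pics/lift_ps.png",c["color"][:,:,::-1])
E
```

```text
above t2.2 [542.1   7.3 165.2] [3.141 0.    1.696] w85.2mm ff0.0 F [ 0.2 -0.2 -0.1]
down t3.3 [542.5   8.3 100.6] [3.14  0.    1.698] w84.9mm ff0.0 F [-0.5  0.6 -0.2]
closed t3.8 [542.1   8.2 100.5] [3.141 0.    1.698] w37.4mm ff61.3 F [-0.7 -0.3  3. ]
lift15 t4.3 [541.9   8.3 114.9] [-3.141 -0.     1.698] w37.4mm ff60.5 F [-0.6  0.2 -3.8]
up t5.5 [541.4   8.4 233.7] [-3.139e+00 -1.000e-03  1.698e+00] w37.2mm ff60.6 F [-0.8  0.4 -5.9]
```

View pics/lift_ps.png

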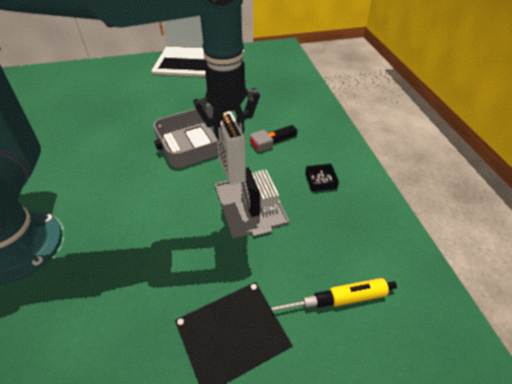

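The side view shows the power supply held upright at (232,145), with the fan and sink undisturbed at (255,190). Next I put it on the mat and check the tray again.

Run:
```python
from h import *
from cell import ctrl
p=onmat(-45); place(ctrl,p,100,235,200)
for n in ("top","side"):
    c=ctrl.capture(n); P=cloud(c); X,Y,Z=P[...,0],P[...,1],P[...,2]
    reg=(X>430)&(X<670)&(Y>-110)&(Y<130); D=(P[...,:2]-PS[:2])@[np.cos(.09),np.sin(.09)]
    for a,b,lo,hi in ((82,108,22,60),(46,75,58,115)):
        m=reg&(Z>a)&(Z<b)&(D>lo)&(D<hi); print(n,m.sum(),rect(P[m][:,:2]))
    m=(abs(X-p[0])<80)&(abs(Y-p[1])<80)&(Z>115)&(Z<145); print(n,"ps",m.sum(),m.sum() and rect(P[m][:,:2]))
    cv2.imwrite(f"pics/ps_{n}.png",c["color"][:,:,::-1])
```

```text
over t6.8 [ 434.6 -334.3  234.9] [ 3.141e+00 -1.000e-03  1.836e+00] w37.1mm ff60.5 F [ 0.9 -0.2 -4.8]
near t8.4 [ 434.4 -335.6  110.8] [3.141e+00 1.000e-03 1.835e+00] w37.2mm ff60.5 F [ 0.   0.7 -4.1]
set t10.1 [ 434.1 -335.3  100.5] [3.141e+00 1.000e-03 1.835e+00] w36.9mm ff61.5 F [-2.9  1.7  3.8]
open t10.8 [ 434.1 -335.3   99.5] [3.142 0.    1.835] w84.9mm ff0.0 F [-0.6  1.1 -0.3]
top 348 [585.503   8.125  91.152  27.817  -1.483]
top 260 [626.999  21.847  99.704  40.043  -1.485]
top ps 555 [ 435.831 -332.85    98.754   38.759   -1.302]
side 330 [583.007   3.838  93.57   27.918  -1.507]
side 374 [624.644  18.32  103.545  40.718  -1.485]
side ps 1313 [ 433.608 -337.255   98.914   38.443   -1.301]
```

View pics/ps_side.png

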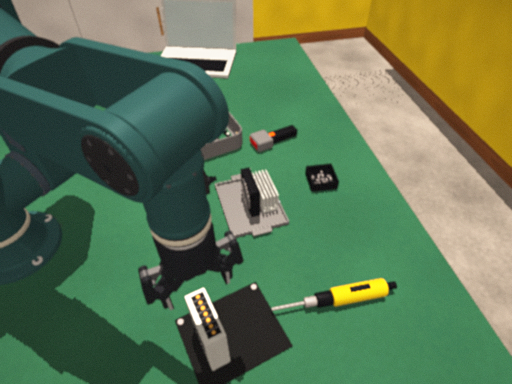

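The power supply stands upright on the mat at (208,330), and the measured mean matches the commanded pose to within 1 mm. Now the fan.

Run:
```python
from h import *
from cell import ctrl
pick(ctrl,FAN,66,215,140)
p=onmat(45); place(ctrl,p,66,215,200)
ctrl.reach([500,-60,300],ori(.1))
for n in ("top","side"):
    c=ctrl.capture(n); P=cloud(c); X,Y,Z=P[...,0],P[...,1],P[...,2]
    reg=(X>430)&(X<670)&(Y>-110)&(Y<130); D=(P[...,:2]-PS[:2])@[np.cos(.09),np.sin(.09)]
    m=reg&(Z>46)&(Z<75)&(D>58)&(D<115); print(n,m.sum(),m.sum() and rect(P[m][:,:2]))
    m=(abs(X-p[0])<40)&(abs(Y-p[1])<80)&(Z>82)&(Z<108); print(n,"fan",m.sum(),m.sum() and rect(P[m][:,:2]))
    cv2.imwrite(f"pics/fan_{n}.png",c["color"][:,:,::-1])
```

```text
above t13.5 [584.5   5.3 140.2] [3.141e+00 1.000e-03 1.648e+00] w84.9mm ff0.0 F [-0.1  0.6 -0.1]
down t14.7 [584.9   6.3  66.7] [3.14  0.    1.649] w85.0mm ff0.0 F [-0.3 -0.   0.3]
closed t15.3 [584.6   6.3  66.2] [3.141 0.    1.649] w24.1mm ff59.3 F [ 0.2 -0.2  1.1]
lift15 t15.8 [584.5   6.3  81.2] [3.141 0.    1.649] w23.8mm ff59.0 F [ 0.4 -0.1 -1.8]
up t17.1 [583.9   6.3 213.7] [-3.139 -0.     1.649] w24.1mm ff59.0 F [-0.1 -0.  -2.1]
over t18.3 [ 521.4 -310.7  214.8] [ 3.141e+00 -1.000e-03  1.836e+00] w24.1mm ff59.0 F [ 0.4  0.  -2. ]
near t20.0 [ 521.3 -312.    76.8] [3.141e+00 1.000e-03 1.835e+00] w23.8mm ff59.0 F [ 0.2  0.2 -1.7]
set t21.6 [ 521.  -311.9   66.3] [3.141e+00 1.000e-03 1.835e+00] w24.1mm ff59.7 F [-1.6  0.9  3.4]
open t22.5 [ 521.  -311.7   65.5] [3.142 0.    1.835] w85.1mm ff0.0 F [ 0.5 -0.5  0.3]
top 257 [626.961  21.913  99.625  39.942  -1.485]
top fan 325 [ 522.703 -309.227   92.9     28.185   -1.303]
side 407 [624.341  18.261 102.176  41.233  -1.474]
side fan 713 [ 520.465 -313.238   92.799   28.336   -1.296]
```

View pics/fan_side.png

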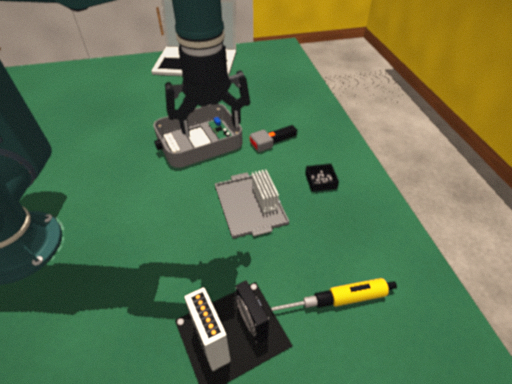

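Both parts stand on the mat: power supply at (208,330), fan at (252,310). Next I pick up the sink, and check how much room the fingers have in the housing.

```bash
sed -i 's/HOUS=([^)]*)/HOUS=(479,311,.254)/' h.py
python3 - <<'E'
from h import *
from cell import ctrl
c=dict(np.load("pics/top0.npz")); P=cloud(c); q=P[...,:2]-np.array(HOUS[:2])-[1.7,2.5]
x=q@[np.cos(.254),np.sin(.254)]; y=q@[-np.sin(.254),np.cos(.254)]
for lo in range(-110,110,10):
    m=(x>lo)&(x<lo+10)&(abs(y)<22); print(lo,round(float(P[m][:,2].max())),end="; ")
print()
pick(ctrl,SINK,30,200,110)
E
```

```text
-110 9; -100 29; -90 32; -80 31; -70 7; -60 9; -50 8; -40 9; -30 17; -20 8; -10 9; 0 9; 10 8; 20 12; 30 14; 40 10; 50 18; 60 20; 70 31; 80 32; 90 19; 100 9; 
above t26.1 [626.4  19.2 111.7] [3.139e+00 1.000e-03 1.660e+00] w85.3mm ff0.0 F [1.3 0.  0.2]
down t27.4 [626.3  20.   30.8] [3.14  0.    1.661] w84.7mm ff0.0 F [-0.9 -0.1  0. ]
closed t27.9 [626.   20.   30.5] [3.141 0.    1.661] w39.0mm ff64.0 F [-0.3 -0.2  1.8]
lift15 t28.4 [625.7  20.   45. ] [3.142 0.    1.661] w38.8mm ff63.2 F [ 0.1 -0.3 -4.7]
up t29.8 [625.1  20.  198.6] [-3.139 -0.     1.661] w39.0mm ff63.2 F [ 0.6 -0.7 -3. ]
```

Within ±60 mm the housing is no higher than about 20 mm, so the fingers clear it. Now the sink goes in.

Run:
```python
from h import *
from cell import ctrl
place(ctrl,HOUS,30,200,200)
ctrl.reach([480,-60,300],ori(.1)); a=np.array(HOUS)
for n in ("top","side"):
    c=ctrl.capture(n); P=cloud(c); X,Y,Z=P[...,0],P[...,1],P[...,2]
    m=(np.hypot(X-a[0],Y-a[1])<62)&(Z>50)&(Z<72); print(n,m.sum(),np.median(Z[m]),rect(P[m][:,:2]))
    np.savez(f"pics/sink_{n}.npz",**c)
    cr=c["color"][150:280,80:210] if n=="top" else c["color"][80:190,130:260]
    cv2.imwrite(f"pics/sink_{n}.png",cv2.resize(cr[:,:,::-1],None,fx=4,fy=4,interpolation=cv2.INTER_CUBIC))
```

```text
over t31.1 [479.8 310.1 199.9] [3.141e+00 1.000e-03 1.823e+00] w38.6mm ff63.2 F [-0.3  0.6 -3.1]
near t33.0 [479.3 311.2  40.6] [ 3.14  -0.     1.825] w38.5mm ff63.2 F [ 0.6  0.4 -4.6]
set t34.4 [479.  311.   30.5] [3.142 0.    1.825] w39.0mm ff63.7 F [-1.7  0.3 -0. ]
open t35.1 [479. 311.  30.] [-3.142 -0.     1.825] w85.0mm ff0.0 F [-0.7 -0.2 -0.6]
top 219 59.6593353093117 [481.562 312.68  100.297  39.839  -1.318]
side 220 58.238791932237405 [478.824 309.814 101.032  41.229  -1.326]
```

View pics/sink_top.png

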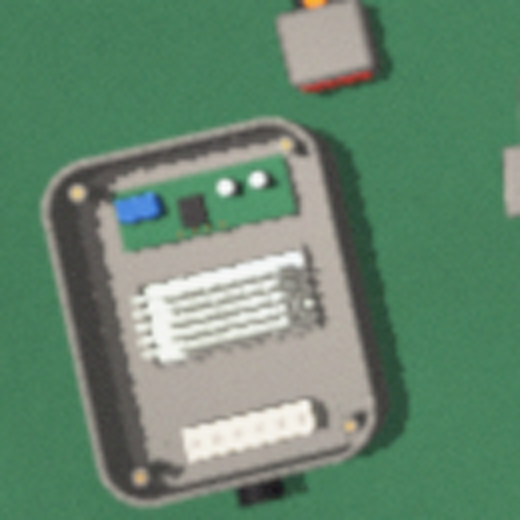

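View pics/sink_side.png

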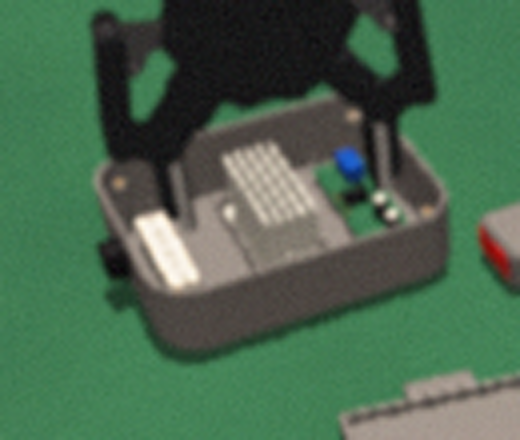

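Both views show the sink level in the frame (top crop, centre (228,305)). It is about 1.5 mm from the frame's measured centre and its top is at 60 mm. Now I return the fan.

Run:
```python
from h import *
from cell import ctrl
pick(ctrl,onmat(45),66,215,160)
place(ctrl,FAN,66,215,190)
pick(ctrl,onmat(-45),100,235,190)
ctrl.reach([480,-200,235],ori(.127))
for n in ("top","side"):
    c=ctrl.capture(n); P=cloud(c); X,Y,Z=P[...,0],P[...,1],P[...,2]
    m=(abs(X-FAN[0])<45)&(abs(Y-FAN[1])<75)&(Z>82)&(Z<108); print(n,"fan",m.sum(),rect(P[m][:,:2]))
cv2.imwrite("pics/ps_back.png",c["color"][:,:,::-1])
```

```text
above t39.6 [ 521.7 -310.9  161. ] [3.140e+00 1.000e-03 1.836e+00] w84.9mm ff0.0 F [ 0.4  0.2 -0.3]
down t41.1 [ 520.8 -311.7   65.6] [-3.141 -0.     1.835] w84.9mm ff0.0 F [0.9 0.2 0.8]
closed t41.7 [ 520.9 -311.9   66. ] [3.142 0.    1.835] w24.1mm ff59.2 F [-0.3 -0.4  0.9]
lift15 t42.2 [ 521.1 -311.8   81.3] [3.141 0.    1.835] w24.0mm ff59.0 F [-0.6 -0.2 -1.6]
up t43.5 [ 520.5 -311.4  213.6] [-3.140e+00 -2.000e-03  1.835e+00] w24.1mm ff59.0 F [-0.7  0.3 -2.3]
over t44.7 [584.4   5.3 214.8] [-3.141e+00  1.000e-03  1.648e+00] w24.0mm ff59.0 F [-0.9 -0.2 -0.4]
near t46.4 [584.8   6.3  76.7] [3.14  0.    1.649] w23.9mm ff59.0 F [ 0.7 -0.4 -2. ]
set t48.1 [584.5   6.2  66. ] [3.141 0.    1.649] w23.9mm ff59.5 F [-0.6 -0.1  1.7]
open t48.9 [584.4   6.3  65.5] [-3.142 -0.     1.649] w85.1mm ff0.0 F [-0.4 -0.8 -0.3]
above t51.7 [ 434.6 -334.5  189.9] [ 3.141 -0.     1.836] w85.0mm ff0.0 F [0.7 0.5 0.1]
down t53.1 [ 434.4 -335.5  100.7] [3.141e+00 1.000e-03 1.835e+00] w84.8mm ff0.0 F [-0.8  0.2  0.1]
closed t53.6 [ 434.  -335.5  100.4] [-3.142e+00  1.000e-03  1.835e+00] w36.8mm ff61.7 F [-0.7 -0.8  1.6]
lift15 t54.1 [ 434.  -335.2  114.9] [-3.142 -0.     1.835] w37.1mm ff60.9 F [-0.1  0.6 -4.8]
up t55.3 [ 433.6 -334.9  233.7] [-3.140e+00 -2.000e-03  1.835e+00] w37.2mm ff60.9 F [ 0.1  0.8 -4.9]
top fan 349 [586.467   8.016  91.058  27.825  -1.508]
side fan 231 [584.263  -3.851  76.813  27.366  -1.507]
```

View pics/ps_back.png

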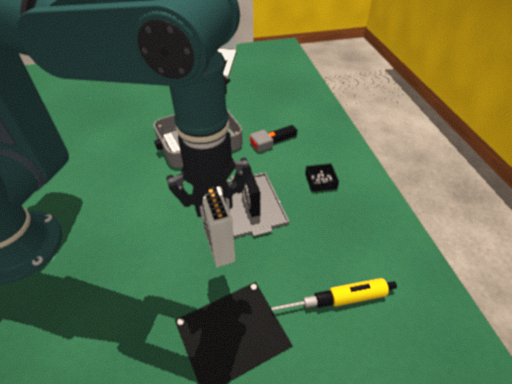

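The fan stands in the tray at (255,195), within 1 mm of its start in the top view, and the power supply hangs upright in the grip. Now I place it.

Run:
```python
from h import *
from cell import ctrl
place(ctrl,PS,100,235,220)
ctrl.reach([300,-300,300],ori(.1)); ctrl.hold(.3); rep(ctrl,"away")
for n in ("top","side"):
    c=ctrl.capture(n); P=cloud(c); X,Y,Z=P[...,0],P[...,1],P[...,2]
    for k,p,lo,hi,r in (("ps",PS,115,145,80),("fan",FAN,82,108,28),("sink",HOUS,50,72,45)):
        m=(abs(X-p[0])<r)&(np.hypot(X-p[0],Y-p[1])<max(r,62))&(Z>lo)&(Z<hi); print(n,k,m.sum(),m.sum() and rect(P[m][:,:2]))
cv2.imwrite("pics/end.png",c["color"][:,:,::-1])
```

```text
over t56.9 [542.    7.1 234.8] [-3.141e+00  1.000e-03  1.697e+00] w37.0mm ff60.9 F [-0.4 -0.6 -4.2]
near t58.4 [542.5   8.3 110.8] [3.14  0.    1.698] w37.4mm ff60.9 F [-0.4  0.5 -5. ]
set t60.1 [542.    8.3 100.4] [3.141 0.    1.698] w37.0mm ff61.8 F [-2.7 -1.2  2.1]
open t60.8 [542.    8.3  99.5] [-3.142  0.     1.698] w84.8mm ff0.0 F [ 0.  -0.2  0.7]
away t64.0 [ 300.4 -299.7  299.8] [-3.141 -0.     1.672] w85.0mm ff0.0 F [-0.4 -0.   0.3]
top ps 571 [543.863  10.11   97.515  38.05   -1.442]
top fan 351 [582.412   7.754  91.278  35.971  -1.506]
top sink 220 [481.555 312.847 100.833  39.939  -1.319]
side ps 561 [541.403   5.901 100.181  38.521  -1.441]
side fan 340 [584.752   4.63   97.511  42.086   1.438]
side sink 223 [478.817 307.968 102.359  40.72   -1.316]
```

View pics/end.png

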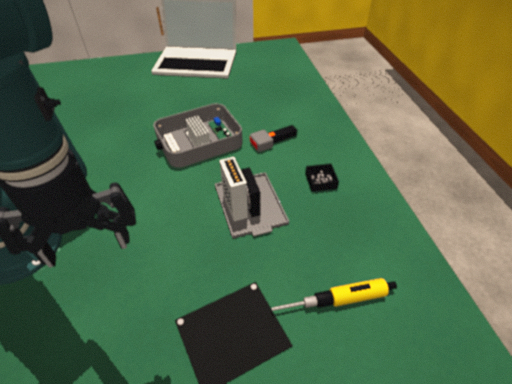

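The final view shows the power supply and fan upright in the tray at (233,190) and (252,195), the sink in the housing at (197,128), and the tools untouched. The power supply is within 1 mm of its start. Handing in.

```bash
python3 -c "
from cell import ctrl
print(ctrl.close_job())"
```

```text
the job is handed in; nothing more can be done
None
```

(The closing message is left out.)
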